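# Lock a desk speaker onto its dock

### The job

Take the small speaker that stands against the stack of books and set it upright on the wooden dock so that the keyhole in its front foot goes over the headed stud, then slide it between the cheeks until the stud is at the closed end of the slot. After that, pull the dock's latch knob up, turn it until its steel arm points at the speaker's foot, and push it fully back down so that the speaker is locked. Keep the speaker upright throughout and leave everything else on the desk where it stands.

Things in the scene. Friction and masses are not known exactly. Their poses are not given: they have to be found in the camera images.
- speaker_mid (a point): The speaker to mount: black box 56 x 56 x 100 mm high on a steel foot 6 mm thick. Point on its upright axis, 56 mm above the foot's underside. x out of its back, driver on the front (-x), z up. At the start its back is 5 to 8 mm from the book stack, too tight for a finger: grip it there across its sides (along y). To fit between the dock's cheeks it must be held across front and back (along x).
- slot_end (a point): Point of the speaker, level with the underside of its foot at x = -73 mm: where the stud's axis is when the speaker is slid fully home. Axes as for the speaker.
- books: Stack of four large books lying flat, 140 mm (its x) by 200 mm (its y), 105 mm high, fixed; origin at the centre of its underside, the speaker stands before its -x face and its x axis is about parallel to the speaker's.
- mat: Flat grey desk mat, 160 x 160 x 2 mm, fixed, free of things: room to put the speaker down and take it again. Origin at the centre of its underside.
- dock: Wooden dock, fixed: base 230 (its x) x 100 x 10 mm, origin on the desk under the stud's axis. Speaker's x lies along dock's x: it is lowered with its axis at dock x = +47.5 mm (opening over the stud), then slid along +x to the stop, at +73 mm. Cheeks from x = +15 to +107 mm, inner faces at y = +-38 mm, tops 118 mm above the desk. Knob axis at x = -79 mm.
- stud (a point): Stud on the dock: shank 8 mm thick and 10 mm high on the base's top (10 mm above the desk), with a flat head 19 mm wide and 4.5 mm high above it, its top 24.5 mm above the desk. This point is on its axis at the top of the base. Axes as the dock's.
- knob_grip (a point): Centre of the latch knob's black grip bar, on the knob's upright axis: bar 64 mm long, 18 wide, 30 high; centre 58 mm above the desk when in. x points along the bar and along the steel latch arm below it (14 mm wide, 58 mm from axis to tip, top 19 mm above the desk when in). Turns and rises with the knob.
- knob_pull (a joint): How far the knob is pulled up, in m: 0 fully in, 0.026 fully out. About 3 N of friction holds it where it is left. It turns freely above about 0.014; lower down, its arm stands between the teeth of a collar (tops 24 mm above the desk) and cannot pass them.
- knob_turn (a joint): Turn of the knob in rad, counter-clockwise from above. At the start 0.1 to 0.45 (parked, arm to the side). 1.57 = arm along dock's +x, pointing at the stud: the locking place; it can be pushed in there at 1.43 to 1.66 (end stop 1.66). Its tip then drops in 4 mm before the foot's end; if the speaker is not home the arm lands on the foot's lip.
- mug: White mug, 76 mm wide, 90 mm high, beside the speaker; not to be moved. Origin at the centre of the underside, the handle sticks out 35 mm along +y.
- pen_pot: Metal pen pot, 68 mm wide, 95 mm high with pens to 112 mm, beside the speaker; not to be moved. Origin at the centre of its underside.
- twin: Second black speaker, the same box without a steel foot; not to be moved. Origin at the centre of its underside; 106 mm high.
- bottle: Clear water bottle, 64 mm wide, 190 mm high, beyond the dock's knob; not to be moved. Origin at the centre of its underside.
- tape: Roll of tape lying flat, 96 mm wide, 24 mm high; not to be moved. Origin at the centre of its underside.
- calculator: Calculator lying flat, 75 (x) x 145 (y) x 16 mm; not to be moved. Origin at the centre of its underside.
- case: Blue glasses case, 160 (x) x 60 x 36 mm; not to be moved. Origin at the centre of its underside.
- speaker: Same speaker, 0.3 to 0.65 kg, same axes; best gripped some 25 mm below its top; origin at the foot's underside on the box's axis. The foot, 50 mm wide, sticks out ahead of the front to x = -90 mm, ending in a lip 13 mm high. Keyhole in it: opening 28 mm wide from x = -35 to -60 mm, narrowing by x = -65 mm into a slot 14 mm wide, closed at x = -77 mm.
Things that resemble listed ones, but are neither listed nor needed, are in the scene too. What is shaped like the speaker but green is not meant.

How it is judged:
On the way, in this order (a step that is already met when the one before it is completed fails the run):
1. the speaker stands on the dock with the stud at the closed end of its slot (horizontal distance between slot_end and stud below 0.006 m and z of slot_end in the frame of stud between -0.004 and 0.004 m and angle between the x axis of slot_end and the x axis of stud, either way round below 0.12 rad and x of speaker_mid in the frame of stud above 0.05 m and angle between speaker_mid's own z axis and vertical below 0.06 rad), for 0.2 s.
2. the knob is pulled out (value of joint knob_pull above 0.016 m), for 0.1 s.
3. the knob is turned to the locking place while it is out (value of joint knob_turn above 1.42 rad and value of joint knob_pull above 0.012 m), for 0.1 s.
At the end, for the whole second after the job is handed in: Speaker at rest, upright (0.06 rad), foot flat on the dock (4 mm) and lined up (0.12 rad), stud within 6 mm of its place at the slot's closed end; knob in (5 mm), arm at the foot (1.42 to 1.7 rad); the seven bystanders within 25 mm of where they stood (all of step 1 and value of joint knob_pull below 0.005 m and value of joint knob_turn between 1.42 and 1.7 rad and linear speed of speaker below 0.02 m/s and distance of each of mug, pen_pot, twin, bottle, tape, calculator, case from where it was at the start of the episode below 0.025 m); the robot touches nothing.
It fails at once if the speaker is tipped by more than 0.5 rad (angle between speaker_mid's own z axis and vertical above 0.5 rad).
It fails at once if something else on the desk is moved by more than 25 mm or tipped (distance of any of mug, pen_pot, twin, bottle, tape, calculator, case from where it was at the start of the episode above 0.025 m or angle between any of mug, pen_pot, twin, bottle, tape, calculator, case's own z axis and vertical above 0.3 rad).
It also fails if it takes over 64 s, if anything falls off the work surface, if the arm or the gripper's body presses on something with over 40 N, if the wrist force passes 120 N, or if a joint passes its speed limit or range.

### The arm

A 7-joint arm with a two-finger parallel gripper is mounted at the origin on the work surface. World frame = base frame: x ahead of the robot, y to its left, z up, the work surface at z = 0. Lengths are in m, angles in rad, forces in N, time in s.
With the tool pointing down it reaches from about 0.4 to 0.875 m from the base axis. Payload 19.3 kg.
Tool frame: the origin (TCP) lies on the centre line of the jaws, within the pads' length; the fingertips stand 8 mm ahead of it and the grasp point (between the pads) lies 11 mm behind it; z points along the fingers, y is the line along which they close (so a half turn about z gives the same grasp; the last joint's range is limited). The gripper opens to 85 mm and grips with 20 to 120 N. Pads are 22 mm wide; open, the fingers measure 114 mm over their backs; the gripper's body (76 mm by 85 mm) begins 54 mm behind the grasp point. The pads swing forward as they close: fully open they stand 13 mm farther back than shut.
Start: joints at [1.083, 0.521, -0.036, 1.599, 0.021, 1.021, -0.113], TCP at [0.254, -0.571, 0.239] pointing down, gripper open.
Joint ranges: [-2.91, 2.91], [-0.3, 2.13], [-1.5, 1.42], [0.17, 2.43], [-1.26, 4.41], [0.16, 1.93], [-2.52, 2.52]. Speed limits (rad/s): [1.89, 1.89, 2.39, 2.39, 3.01, 3.01, 3.01].

### API

Orientations are given as [roll, pitch, yaw] about the fixed x, y, z axes, in that order (R = Rz(yaw) Ry(pitch) Rx(roll)).
In Python, from workcell import status, grab_frame, camera_params, bot, search_frame, silhouettes gives the robot as it stands.
- The arm moves only by the shell command python3 -m creep 'ROWS' [FORCE]. ROWS is JSON, a list of rows, each a list of 5 numbers: the shift along the tool's x, y, z in units of 60 mm (1.0 is 60 mm), then the turn about the tool's z in units of 8 degrees (1.0 is 8 degrees), then the opening, from 0 (shut) to 1 (fully open). In form: [[x, y, z, twist, hand], ...]. A call has 1 to 5 rows; each row is the pose to reach, as a shift and turn from the pose commanded when the call began, along the tool's axes at that moment; what a row does not reach only later rows make up. A row lasts 1/8 s, in which the tool goes at most 62.5 mm and 10.7 degrees, less where a joint would pass 70% of its speed; a pose out of reach is approached as far as the arm can. A call with a gripper value outside its range is refused whole. The fingers move at their own pace and stop on an object; FORCE is the grip in N (left out, the last holds). Time passes only in rows, so rows that repeat a pose let the fingers close. It gives the time, the measured TCP pose, the force, the opening and the grip force at its end, in the units of the state.
- status.observe(): the state, without advancing time (a new reading comes with each control period).
- grab_frame(name): name is "scene" or "top"; returns the picture (480x640x3 uint8, blue, green, red); there is no depth.
- camera_params(name): a dict with "K" (3x3 intrinsics, pixels), "k1" (the pictures are not rectified: a ray, as slopes to the right and down, at radius r is drawn at 1 + k1 r^2 times it, then the intrinsics apply), "rvec" (rotation vector, rad) and "tvec" (3), from world to camera coordinates, as OpenCV has them. Camera axes: x right, y down, z forward; pixel columns grow to the right and rows downward; lengths in m; the calibration is good to about 2 mm. A picture is of the moment at which its call begins. camera_params takes no time and is no camera call.
- bot.job_done(): hands the job in; it is judged then, once.
Trained networks look in the newest picture that a camera, given by its name, has taken for a name from the list of things; names that differ only in an ending like _2 or _b are one class to them, and where a whole thing is asked for, a point or a joint stands for the part that bears it (a point fixed in the world has none). Each returns a list of dicts, best first, with "p" (0 to 1); they miss things now and then, are a little off and sometimes report something else, mostly with a low value. They report only what shows in the picture. A call takes as long as a camera call. They do not tell look-alikes from the thing itself.
- search_frame(camera, name): "extent" ([left, top, right, bottom] as shares, 0 to 1, of the picture: columns of its width, rows of its height, round what is visible of it).
- silhouettes(camera, name): "mask" (480x640 bool, what is visible of it) and "extent" ([left, top, right, bottom] as shares, 0 to 1, of the picture: columns of its width, rows of its height, round what is visible of it).
The state is a dict: "clock": time; "qpos": joint angles; "qd": joint speeds; "joint_efforts": joint torques, N m; "position": TCP position; "tool_rot": TCP orientation; "force": force on the tool from outside, world axes, zero at the start; "moment": the same for the moment, N m; "grip_width": finger opening in m; "finger_force": force on a finger pad.
Only numpy, scipy, OpenCV 4.12 (cv2) and the standard library are available. Lean on these libraries where they do the work, as an engineer would, in place of code of your own. Each camera call takes 0.05 s, during which the arm holds its last target. There are 200 camera calls.

## Working session

There is one attempt and no reset: what is moved stays moved. The work goes in short steps, Python scripts to look and compute and a shell command to move; the robot and the scene stay as the last step left them, time stands still between calls to the robot, and variables do not carry over. Pictures are saved under pics/ and viewed, at most 10 in all, crops included, and the job is handed in when it is done.

```bash
ls; mkdir -p pics
python3 - <<'E'
from workcell import status, grab_frame, camera_params
import cv2
s=status.observe(); print(s['clock'],s['position'],s['tool_rot'],s['grip_width'])
for n in("scene","top"):
    cv2.imwrite(f"pics/{n}0.png",grab_frame(n)); c=camera_params(n); print(n,c)
E
```

```text
pics
0.0 [ 0.25343938 -0.57096675  0.23872858] [-3.14046687e+00  8.88965583e-05  4.17827305e-01] 0.08513611469942695
scene {'K': array([[552.22174384,   0.        , 320.47460202],
       [  0.        , 552.22174384, 246.21087062],
       [  0.        ,   0.        ,   1.        ]]), 'k1': -0.1359846952882072, 'rvec': array([ 1.34627857,  2.2385396 , -0.86279934]), 'tvec': array([ 0.20826279, -0.31869461,  1.96104319])}
top {'K': array([[565.95034246,   0.        , 326.86844028],
       [  0.        , 565.95034246, 238.7542601 ],
       [  0.        ,   0.        ,   1.        ]]), 'k1': -0.1386516472781977, 'rvec': array([ 2.14039679, -2.11969319,  0.14421771]), 'tvec': array([0.0351433 , 0.53853445, 1.27839669])}
```

View pics/scene0.png

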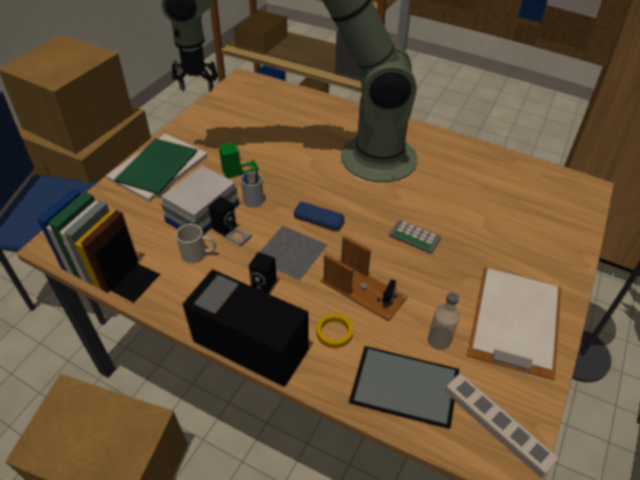

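View pics/top0.png

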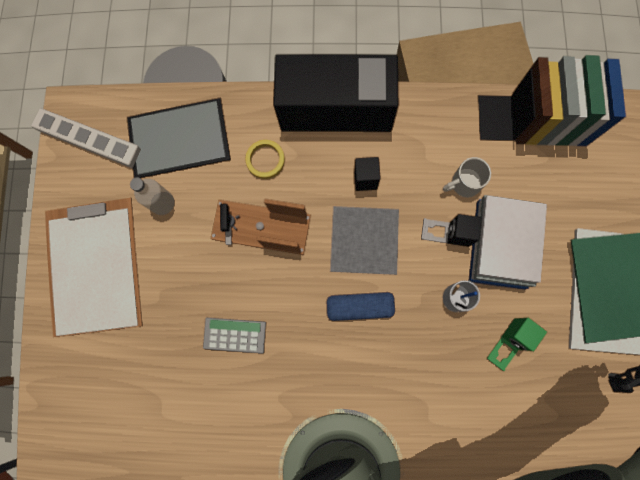

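Candidates in the top view are the black box with a steel foot at (463,230) by the books, the footless black twin at (367,173), and the green look-alike at (515,342). The first fits because it is black, has a keyhole foot and stands against the books. I'll confirm it in a crop and run the networks.

```bash
cat > h.py <<'E'
import numpy as np, cv2
from workcell import status, grab_frame, camera_params, search_frame, silhouettes
def proj(n,P):
    c=camera_params(n); R,_=cv2.Rodrigues(c['rvec'])
    q=np.atleast_2d(P)@R.T+c['tvec']; s=q[:,:2]/q[:,2:]
    s=s*(1+c['k1']*(s**2).sum(1,keepdims=True))
    return s@c['K'][:2,:2].T+c['K'][:2,2]
def unproj(n,uv,z):
    c=camera_params(n); R,_=cv2.Rodrigues(c['rvec'])
    d=(np.array(uv,float)-c['K'][:2,2])/c['K'][0,0]; s=d.copy()
    for _ in range(20): s=d/(1+c['k1']*(s@s))
    o=-R.T@c['tvec']; v=R.T@np.r_[s,1]
    return o+v*(z-o[2])/v[2]
def pose(p):
    x,y,a=p; return np.array([[np.cos(a),-np.sin(a),0],[np.sin(a),np.cos(a),0],[0,0,1]]),np.array([x,y,0])
def box(x0,x1,y0,y1,z0,z1): return np.array([[x,y,z] for x in(x0,x1) for y in(y0,y1) for z in(z0,z1)],float)
def render(n,parts,p,z=0):
    R,t=pose(p); m=np.zeros((480*4,640*4),np.uint8)
    for b in parts:
        h=cv2.convexHull((proj(n,b@R.T+t+[0,0,z])*4+1.5).astype(np.int32)); cv2.fillConvexPoly(m,h,1)
    return cv2.resize(m.astype(np.float32),(640,480),interpolation=cv2.INTER_AREA)
SPK=[box(-.028,.028,-.028,.028,.006,.106),box(-.09,.028,-.025,.025,0,.006),box(-.09,-.085,-.025,.025,0,.013)]
DOCK=[box(-.11,.12,-.05,.05,0,.01),box(.015,.107,.038,.05,0,.118),box(.015,.107,-.05,-.038,0,.118)]
def fit(masks,parts,p0,z=0):
    from scipy.optimize import minimize
    f=lambda p:sum(np.abs(render(n,parts,p,z)-m).sum()/m.sum() for n,m in masks.items())
    p0=np.array(p0); sx=np.vstack([p0]+[p0+d for d in np.diag([.012,.012,.12])])
    r=minimize(f,p0,method='Nelder-Mead',options=dict(initial_simplex=sx,xatol=1e-4,fatol=1e-4)); return r.x,r.fun
E
python3 - <<'E'
from h import *
im={}
for n in("top","scene"):
    im[n]=grab_frame(n)
    for k in("speaker","dock","stud","knob_grip","mug","pen_pot","mat","books","twin","bottle"):
        for d in search_frame(n,k)[:2]:
            e=np.array(d['extent'])*[640,480,640,480]
            if d['p']>.3: print(n,k,round(d['p'],2),e.round(0))
a=cv2.resize(im['top'][185:280,405:505],(400,380),interpolation=3)
b=cv2.resize(im['top'][185:280,205:315],(440,380),interpolation=3)[:, :400]
cv2.imwrite('pics/crop1.png',np.hstack([a,b]))
E
```

```text
top speaker 0.97 [421. 212. 480. 247.]
top speaker 0.86 [484. 316. 548. 373.]
top dock 0.71 [216. 200. 309. 252.]
top stud 0.74 [211. 197. 311. 254.]
top stud 0.62 [130. 177. 175. 217.]
top knob_grip 0.88 [217. 202. 233. 245.]
top mug 0.69 [441. 158. 491. 200.]
top mug 0.58 [209. 197. 308. 258.]
top pen_pot 0.89 [442. 280. 481. 313.]
top pen_pot 0.64 [130. 179. 174. 216.]
top mat 0.55 [329. 207. 402. 275.]
top books 0.97 [468. 193. 550. 290.]
top books 0.48 [218. 203. 234. 246.]
top twin 0.97 [353. 158. 380. 193.]
top bottle 0.9 [130. 176. 171. 216.]
top bottle 0.67 [325. 294. 392. 321.]
scene speaker 0.71 [208. 199. 249. 245.]
scene speaker 0.56 [218. 141. 258. 181.]
scene dock 0.87 [322. 236. 408. 319.]
scene stud 0.78 [323. 234. 408. 320.]
scene knob_grip 0.47 [247. 252. 276. 291.]
scene mug 0.77 [175. 225. 215. 265.]
scene mug 0.69 [383. 277. 395. 307.]
scene pen_pot 0.59 [240. 171. 265. 207.]
scene mat 0.68 [261. 227. 324. 280.]
scene books 0.62 [161. 165. 237. 236.]
scene twin 0.88 [247. 252. 277. 292.]
scene bottle 0.73 [314. 313. 354. 348.]
scene bottle 0.71 [428. 289. 459. 351.]
```

View pics/crop1.png

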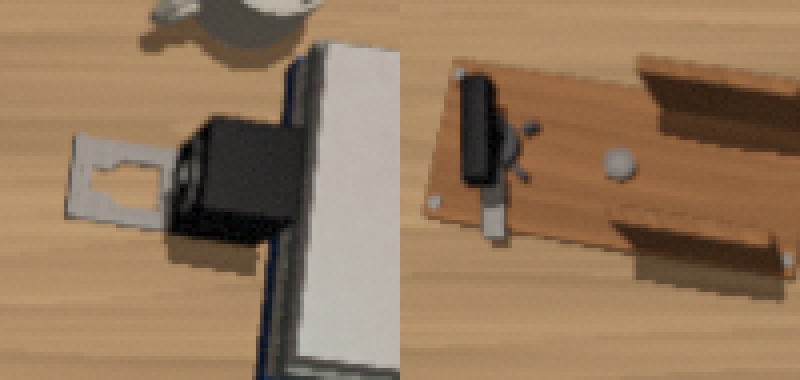

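The crop shows the target's keyhole foot pointing left, its box close to the books, and the mug above it. On the dock the stud head is at top px (260,226), and the latch arm points down in the image (parked). Next I fit poses.

```bash
cat > fit1.py <<'E'
from h import *
from scipy.optimize import minimize
def best(n,k,c):
    L=[d for d in silhouettes(n,k)]
    g=[d for d in L if d['mask'][max(0,c[1]-12):c[1]+12,max(0,c[0]-12):c[0]+12].any()]
    return g[0]['mask'].astype(np.float32) if g else None
im={n:grab_frame(n) for n in("top","scene")}
p0=unproj('top',(463,230),.1)
m={'top':best('top','speaker',(463,230)),'scene':best('scene','speaker',(228,217))}
m={k:v for k,v in m.items() if v is not None}
# the keyhole lets the desk show; close it
m={k:cv2.morphologyEx(v,cv2.MORPH_CLOSE,np.ones((9,9))) for k,v in m.items()}
for sub in (m,{'top':m['top']}): print('spk',fit(sub,SPK,[p0[0],p0[1],-1.6]))
g=cv2.cvtColor(im['top'],cv2.COLOR_BGR2HSV)[218:235,252:269].astype(int)
w=((g[...,1]<75)&(g[...,2]>80)).astype(np.uint8); M=cv2.moments(w,True); print(w.sum())
c=(252+M['m10']/M['m00'],218+M['m01']/M['m00']); st=unproj('top',c,.0235); print('stud',c,st)
d={'top':best('top','dock',(260,238)),'scene':best('scene','dock',(365,290))}
def F(q,s):
    o=q[3]; P=[box(-.115+o,.115+o,-.05,.05,0,.01)]+DOCK[1:]
    return sum(np.abs(render(n,P,q[:3])-d[n]).sum()/d[n].sum() for n in s)
for s in (('top','scene'),('top',)):
    q0=np.array([st[0],st[1],-1.65,0]); sx=np.vstack([q0]+[q0+v for v in np.diag([.01,.01,.1,.01])])
    r=minimize(F,q0,args=(s,),method='Nelder-Mead',options=dict(initial_simplex=sx,xatol=1e-4,fatol=1e-4)); print('dock',s,r.x,r.fun)
for k,c,z in(('mug',(470,178),.045),('pen_pot',(463,297),.05),('mat',(365,240),.002),('twin',(367,173),.1),('bottle',(150,195),.1)):
    b=best('top',k,c); ys,xs=np.nonzero(b); print(k,unproj('top',(xs.mean(),ys.mean()),z).round(3))
E
python3 fit1.py
```

```text
spk (array([ 0.55969959, -0.27768737, -1.71934031]), np.float64(0.23803409934043884))
spk (array([ 0.55917718, -0.27733991, -1.71814241]), np.float64(0.13928571343421936))
50
stud (259.5, 225.5) [0.5719253  0.20207439 0.0235    ]
dock ('top', 'scene') [ 0.57311496  0.20594619 -1.72364023  0.00378697] 0.147245392203331
dock ('top',) [ 0.5728435   0.20668745 -1.73017775  0.00314693] 0.04374999925494194
mug [ 0.689 -0.298  0.045]
pen_pot [ 0.406 -0.269  0.05 ]
mat [ 0.543 -0.048  0.002]
twin [ 0.681 -0.048  0.1  ]
bottle [0.627 0.443 0.1  ]
```

```bash
cat >> h.py <<'E'
def go(x,y,z,yaw):
    s=status.observe(); p=s['position']; a=s['tool_rot'][2]
    d=np.array([x,y,z])-p; w=(yaw-a+np.pi)%(2*np.pi)-np.pi
    X=np.array([np.cos(a),np.sin(a)]); Y=np.array([np.sin(a),-np.cos(a)])
    print('t',round(s['clock'],2),'pos',np.round(p,4),'rpy',np.round(s['tool_rot'],3),'F',np.round(s['force'],1),'q',np.round(s['qpos'],2))
    print('units',np.round([X@d[:2]/.06,Y@d[:2]/.06,-d[2]/.06,-np.degrees(w)/8],2))
E
python3 -m creep '[[1.0,-0.3,0,-1.2,1],[2.0,-0.7,0,-2.4,1],[3.0,-1.0,0,-3.6,1],[4.0,-1.4,0,-4.9,1],[5.0,-1.8,0,-6.1,1]]' 40
python3 -c "
from h import *
go(.5595,-.2775,.15,1.423)"
```

```text
clock: 2.38
position: [0.4806, -0.3541, 0.2395]
tool_rot: [3.141, 0.0, 1.275]
force: [-0.1, -1.1, 0.2]
grip_width: 0.0852
finger_force: 0.0
t 2.38 pos [ 0.4806 -0.3541  0.2395] rpy [3.141 0.    1.275] F [-0.1 -1.1  0.2] q [ 0.74  0.49 -0.3   1.67  0.16  1.01  0.1 ]
units [ 1.6   0.89  1.49 -1.06]
```

```bash
python3 -m creep '[[0.8,0.45,0.4,-0.5,1],[1.6,0.9,1.0,-1.06,1],[1.6,0.9,1.5,-1.06,1],[1.6,0.9,1.5,-1.06,1]]' 40
python3 -c "
from h import *
go(.5595,-.2775,.070,1.423)
cv2.imwrite('pics/a.png',cv2.resize(grab_frame('top')[170:320,390:560],(680,600)))"
```

```text
clock: 2.88
position: [0.5585, -0.2792, 0.1474]
tool_rot: [-3.138, -0.001, 1.418]
force: [0.4, -0.1, 0.3]
grip_width: 0.0851
finger_force: 0.0
t 2.88 pos [ 0.5585 -0.2792  0.1474] rpy [-3.138e+00 -1.000e-03  1.418e+00] F [ 0.4 -0.1  0.3] q [ 0.58  0.64 -0.32  1.67  0.24  0.88  0.01]
units [ 0.03  0.01  1.29 -0.03]
```

View pics/a.png

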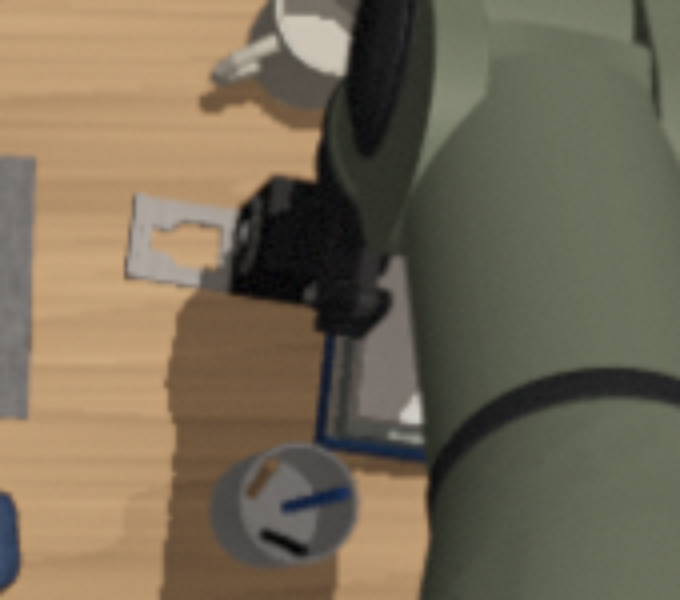

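The fingers straddle the speaker (box at crop 240–330, 190–300), clear of the mug and pen pot. I'll lower and grip.

```bash
python3 -m creep '[[0.03,0,0.5,0,1],[0.03,0,1.0,0,1],[0.03,0,1.29,0,1],[0.03,0,1.29,0,1],[0.03,0,1.29,0,0.5]]' 60
python3 -m creep '[[0,0,0,0,0.5],[0,0,0,0,0.5],[0,0,0,0,0.4],[0,0,0,0,0.4]]' 60
python3 -c "
from h import *
go(.5595,-.2775,.17,1.423)"
```

```text
clock: 3.55
position: [0.5603, -0.2786, 0.0733]
tool_rot: [3.14, 0.0, 1.417]
force: [-0.2, -0.9, 0.8]
grip_width: 0.0698
finger_force: 0.0
clock: 4.05
position: [0.5601, -0.2785, 0.0733]
tool_rot: [3.14, 0.001, 1.417]
force: [-2.9, 0.8, 9.1]
grip_width: 0.0552
finger_force: 62.4
t 4.05 pos [ 0.5601 -0.2785  0.0733] rpy [3.140e+00 1.000e-03 1.417e+00] F [-2.9  0.8  9.1] q [ 0.56  0.74 -0.29  1.71  0.29  0.74 -0.03]
units [ 0.01 -0.01 -1.61 -0.04]
```

```bash
python3 -m creep '[[0,0,-0.4,0,0.4],[0,0,-0.8,0,0.4],[0,0,-1.0,0,0.4],[0,0,-1.0,0,0.4]]' 60
python3 -c "
from h import *
go(.543,-.048,.14,1.416)"
```

```text
clock: 4.55
position: [0.5599, -0.2783, 0.1325]
tool_rot: [3.141, 0.0, 1.417]
force: [-0.2, -0.0, -6.1]
grip_width: 0.0553
finger_force: 66.5
t 4.55 pos [ 0.5599 -0.2783  0.1325] rpy [3.141 0.    1.417] F [-0.2 -0.  -6.1] q [ 0.58  0.66 -0.31  1.68  0.26  0.84  0.  ]
units [ 3.75 -0.86 -0.13  0.01]
```

```bash
python3 -m creep '[[0.8,-0.2,0,0,0.4],[1.7,-0.4,0,0,0.4],[2.6,-0.6,0,0,0.4],[3.5,-0.8,0,0,0.4],[3.6,-0.8,0,0,0.4]]' 60
python3 -m creep '[[0,0,0.4,0,0.4],[0,0,0.7,0,0.4],[0,0,0.85,0,0.4],[0,0,0.85,0,0.4]]' 60
python3 -c "
from h import *
go(.543,-.058,.0753,1.416)"
```

```text
clock: 5.18
position: [0.5446, -0.0529, 0.1313]
tool_rot: [-3.14, -0.002, 1.423]
force: [0.5, -0.4, -5.6]
grip_width: 0.0554
finger_force: 66.7
clock: 5.68
position: [0.5448, -0.0576, 0.0802]
tool_rot: [-3.14, 0.0, 1.417]
force: [-0.3, 0.9, -5.5]
grip_width: 0.0551
finger_force: 66.6
t 5.67 pos [ 0.5448 -0.0576  0.0802] rpy [-3.14   0.     1.417] F [-0.3  0.9 -5.5] q [ 0.21  0.64 -0.3   1.91  0.3   0.63 -0.42]
units [-0.01 -0.03  0.08  0.01]
```

```bash
python3 -m creep '[[0,0,0.05,0,0.4],[0,0,0.1,0,0.4],[0,0,0.1,0,0.4]]' 60
python3 -c "
from h import *
go(.543,-.058,.0753,1.416)"
```

```text
clock: 6.05
position: [0.5455, -0.0574, 0.0754]
tool_rot: [3.141, 0.0, 1.417]
force: [-1.6, -0.0, 1.3]
grip_width: 0.0552
finger_force: 67.3
t 6.05 pos [ 0.5455 -0.0574  0.0754] rpy [3.141 0.    1.417] F [-1.6 -0.   1.3] q [ 0.21  0.65 -0.29  1.91  0.3   0.62 -0.43]
units [-0.02 -0.04  0.    0.01]
```

```bash
python3 -m creep '[[0,0,0,0,1],[0,0,0,0,1],[0,0,-0.6,0,1],[0,0,-1.3,0,1],[0,0,-1.6,1,1]]' 60
python3 -c "
from h import *
go(.5455,-.0574,.165,-.154)"
```

```text
clock: 6.68
position: [0.546, -0.0575, 0.1732]
tool_rot: [3.139, -0.001, 1.275]
force: [-1.4, 0.7, -0.2]
grip_width: 0.0853
finger_force: 0.0
t 6.67 pos [ 0.546  -0.0575  0.1732] rpy [ 3.139e+00 -1.000e-03  1.275e+00] F [-1.4  0.7 -0.2] q [ 0.23  0.5  -0.31  1.86  0.2   0.82 -0.48]
units [-0.000e+00 -1.000e-02  1.400e-01  1.024e+01]
```

```bash
python3 -m creep '[[0,0,0,1.3,1],[0,0,0,2.6,1],[0,0,0,3.9,1],[0,0,0,5.2,1],[0,0,0,6.5,1]]' 60
python3 -m creep '[[0,0,0,1.3,1],[0,0,0,2.6,1],[0,0,0,3.75,1],[0,0,0,3.75,1],[0,0,0,3.75,1]]' 60
python3 -c "
from h import *
go(.5455,-.0574,.0753,-.154)
cv2.imwrite('pics/b.png',cv2.resize(grab_frame('top')[130:320,290:450],(640,600)))"
```

```text
clock: 7.3
position: [0.5453, -0.0573, 0.171]
tool_rot: [3.142, -0.0, 0.364]
force: [0.3, -0.3, -1.7]
grip_width: 0.0855
finger_force: 0.0
clock: 7.92
position: [0.5453, -0.0572, 0.1709]
tool_rot: [-3.142, -0.0, -0.149]
force: [0.1, 0.4, -0.7]
grip_width: 0.0852
finger_force: 0.0
t 7.92 pos [ 0.5453 -0.0572  0.1709] rpy [-3.142 -0.    -0.149] F [ 0.1  0.4 -0.7] q [-0.04  0.49  0.05  1.87 -0.04  0.78 -1.69]
units [0.   0.   1.59 0.03]
```

View pics/b.png

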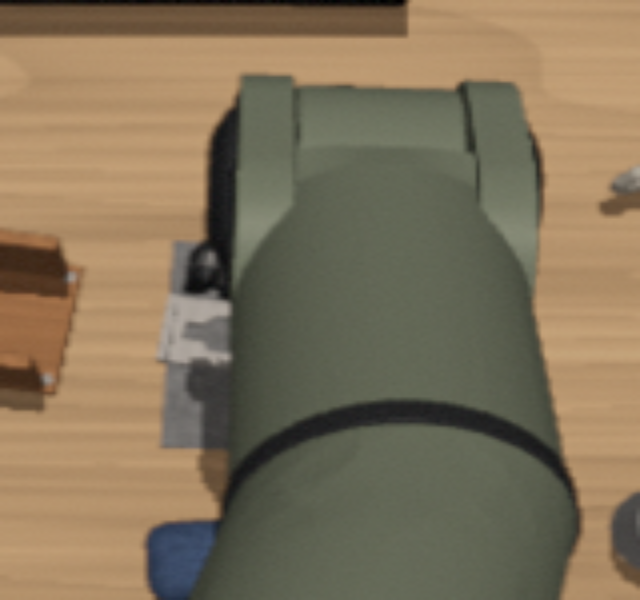

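The foot shows at crop (165–230, 295–360) on the mat, where I expect it. The twin is only hidden under the high wrist. I'll lower and regrip across front and back.

```bash
python3 -c "
from h import *
print(unproj('top',(331,233.5),.013))"
python3 -m creep '[[0,0,0.5,0,1],[0,0,1.0,0,1],[0,0,1.45,0,1],[0,0,1.59,0,1],[0,0,1.59,0,1]]' 50
python3 -m creep '[[0,0,0,0,0.55],[0,0,0,0,0.55],[0,0,0,0,0.4],[0,0,0,0,0.4],[0,0,0,0,0.4]]' 50
python3 -c "
from h import *
go(.5455,-.0574,.0753,-.154)"
```

```text
[0.5556352 0.0313044 0.013    ]
clock: 8.6
position: [0.5452, -0.0574, 0.0756]
tool_rot: [-3.142, 0.0, -0.153]
force: [-0.1, -0.7, 0.6]
grip_width: 0.0856
finger_force: 0.0
clock: 9.22
position: [0.5457, -0.0575, 0.0766]
tool_rot: [-3.142, -0.002, -0.153]
force: [-2.4, 0.2, 9.3]
grip_width: 0.0554
finger_force: 52.3
t 9.22 pos [ 0.5457 -0.0575  0.0766] rpy [-3.142e+00 -2.000e-03 -1.530e-01] F [-2.4  0.2  9.3] q [-0.03  0.63  0.04  1.93 -0.04  0.58 -1.69]
units [-0.   -0.    0.02  0.01]
```

```bash
python3 -m creep '[[0,0,-0.5,0,0.4],[0,0,-1.2,0,0.4],[0,0,-1.9,0,0.4],[0,0,-2.3,0,0.4],[0,0,-2.3,0,0.4]]' 50
python3 -c "
from h import *
go(.5646,.155,.21,-.156)"
```

```text
clock: 9.85
position: [0.5458, -0.0573, 0.215]
tool_rot: [-3.141, -0.003, -0.153]
force: [0.2, -0.1, -6.1]
grip_width: 0.0555
finger_force: 57.0
t 9.85 pos [ 0.5458 -0.0573  0.215 ] rpy [-3.141e+00 -3.000e-03 -1.530e-01] F [ 0.2 -0.1 -6.1] q [-0.05  0.43  0.06  1.83 -0.03  0.88 -1.7 ]
units [-0.23 -3.55  0.08  0.02]
```

```bash
python3 -m creep '[[-0.05,-0.8,0,0,0.4],[-0.1,-1.6,0,0,0.4],[-0.15,-2.4,0,0,0.4],[-0.2,-3.2,0,0,0.4],[-0.23,-3.55,0,0,0.4]]' 50
python3 -m creep '[[0,0,0.3,0,0.4],[0,0,0.6,0,0.4],[0,0,0.6,0,0.4]]' 50
python3 -c "
from h import *
go(.5646,.155,.21,-.156)
cv2.imwrite('pics/c.png',cv2.resize(grab_frame('top')[180:280,190:323],(798,600),interpolation=3))
cv2.imwrite('pics/c2.png',cv2.resize(grab_frame('scene')[215:335,300:430],(650,600),interpolation=3))"
```

```text
clock: 10.48
position: [0.5631, 0.1583, 0.2118]
tool_rot: [3.142, 0.002, -0.15]
force: [0.2, -0.9, -5.4]
grip_width: 0.055
finger_force: 57.2
clock: 10.85
position: [0.563, 0.1545, 0.1755]
tool_rot: [3.14, 0.003, -0.154]
force: [-0.7, -0.1, -5.6]
grip_width: 0.0553
finger_force: 57.0
t 10.85 pos [0.563  0.1545 0.1755] rpy [ 3.14e+00  3.00e-03 -1.54e-01] F [-0.7 -0.1 -5.6] q [-0.39  0.53  0.02  1.77 -0.02  0.84 -2.08]
units [ 0.03 -0.01 -0.58  0.02]
```

View pics/c.png

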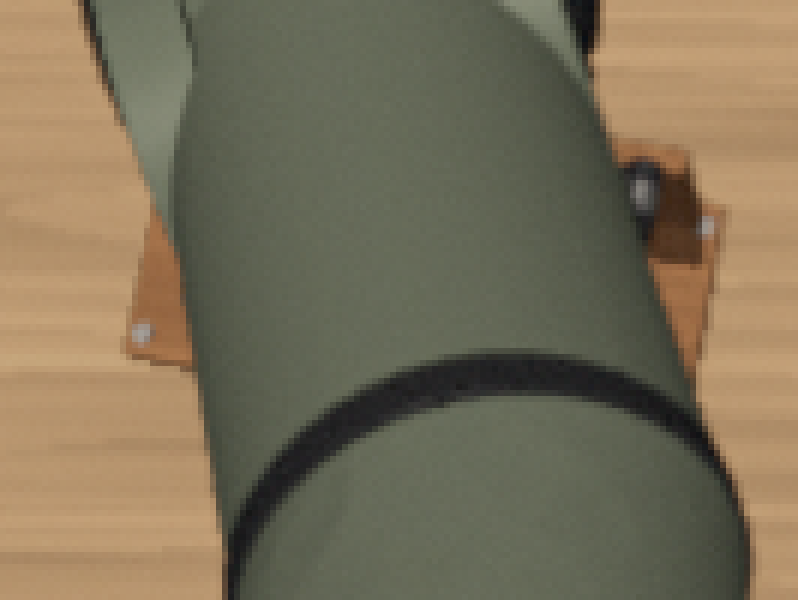

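The top view is blocked by the arm, so I'll use the scene camera.

View pics/c2.png

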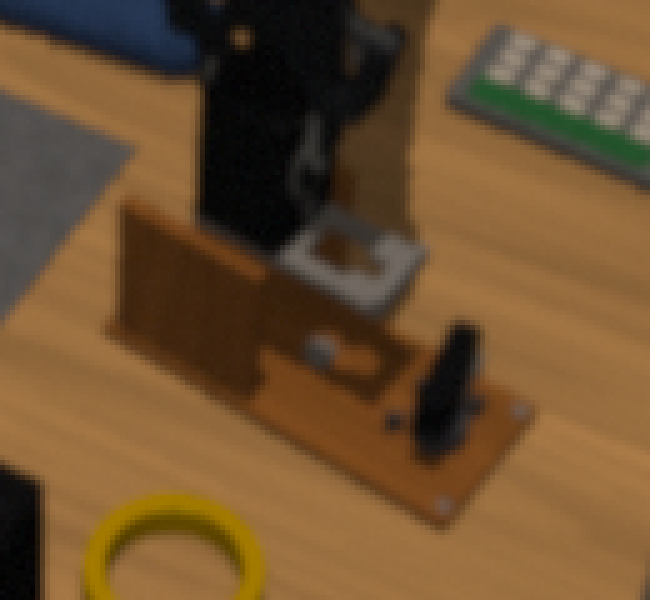

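The stud is at crop (322,347), the foot with its opening at (280–425, 205–310), with its lip's corners near (427,250) and (383,300). I compare these with the projections.

Run:
```python
from h import *
s=status.observe(); p=s['position']; zf=p[2]-.0746
R,t=pose([p[0],p[1],s['tool_rot'][2]-np.pi/2]); t[2]=zf
pts={'lipR':[-.09,.025,.013],'lipL':[-.09,-.025,.013],'lipRb':[-.09,.025,0],'lipLb':[-.09,-.025,0],'end':[-.06,0,.006]}
for k,v in pts.items():
    u=proj('scene',R@np.array(v)+t)[0]; print(k,((u-[300,215])*5).round(0))
print('stud top pred from top cam',((proj('scene',[.572,.202,.022])[0]-[300,215])*5).round(0), 'from fit',((proj('scene',[.573,.2065,.022])[0]-[300,215])*5).round(0))
im=grab_frame('scene'); h=cv2.cvtColor(im,cv2.COLOR_BGR2HSV)[275:295,354:375].astype(int)
m=(h[...,1]<70); ys,xs=np.nonzero(m); print(m.sum(),'scene stud px',xs.mean()+354,ys.mean()+275, unproj('scene',(xs.mean()+354,ys.mean()+275),.022))
print('\n'.join(''.join('#' if a else '.' for a in r) for r in m))
for k in [(-.112,.05),(-.112,-.05)]:
    for o in ([.572,.202],[.573,.2065]):
        R,t=pose([*o,-1.727]); print(k,o,((proj('scene',R@np.array([*k,.01])+t)[0]-[300,215])*5).round(0),proj('top',R@np.array([*k,.01])+t).round(1))
```

```text
lipR [377. 303.]
lipL [427. 245.]
lipRb [375. 319.]
lipLb [425. 261.]
end [353. 256.]
stud top pred from top cam [322. 348.] from fit [328. 352.]
24 scene stud px 366.9166666666667 281.5416666666667 [0.5584351  0.20375612 0.022     ]
................#####
..................###
....................#
.....................
.....................
.....................
.....................
.....................
..........#..........
........####.........
........####.........
........####.........
.........##..........
.....................
.....................
.....................
.....................
.....................
.....................
.....................
(-0.112, 0.05) [0.572, 0.202] [442. 519.] [[219.4 199.3]]
(-0.112, 0.05) [0.573, 0.2065] [449. 523.] [[217.6 198.9]]
(-0.112, -0.05) [0.572, 0.202] [537. 401.] [[211.3 239.2]]
(-0.112, -0.05) [0.573, 0.2065] [544. 405.] [[209.5 238.7]]
```

Stud agrees in both cameras at (0.572, 0.202), and the foot's corners match the predicted pose. I'll lower to just above the stud.

```bash
python3 -m creep '[[0.03,0,0.3,0,0.4],[0.03,0,0.7,0,0.4],[0.03,0,1.05,0,0.4],[0.03,0,1.1,0,0.4],[0.03,0,1.1,0,0.4]]' 50
python3 -c "
from h import *
go(.5646,.155,.0846,-.156)
cv2.imwrite('pics/d.png',cv2.resize(grab_frame('scene')[225:335,310:420],(600,600),interpolation=3))"
```

```text
clock: 11.62
position: [0.566, 0.155, 0.1116]
tool_rot: [-3.142, -0.0, -0.153]
force: [1.1, 0.3, -5.7]
grip_width: 0.0556
finger_force: 57.0
t 11.62 pos [0.566  0.155  0.1116] rpy [-3.142 -0.    -0.153] F [ 1.1  0.3 -5.7] q [-0.38  0.62  0.02  1.81 -0.02  0.71 -2.08]
units [-0.02  0.    0.45  0.02]
```

View pics/d.png

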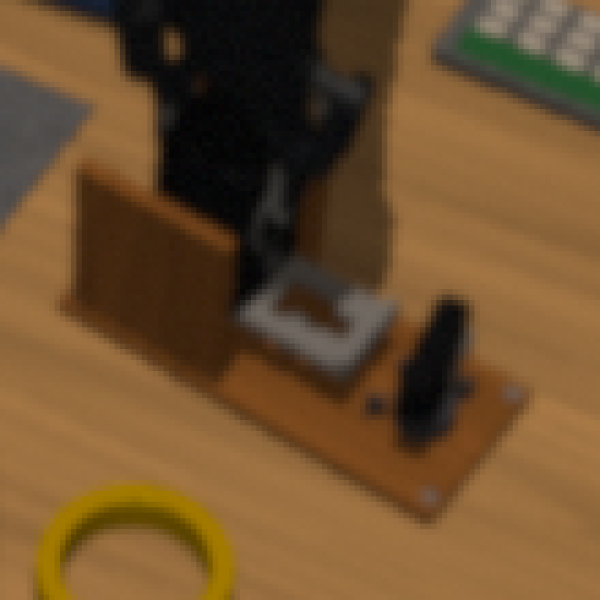

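The foot (crop 240–395, 265–385) hovers over the stud, clear of the cheek and knob. I'll lower the rest gently.

```bash
python3 -m creep '[[-0.02,0,0.1,0,0.4],[-0.02,0,0.2,0,0.4],[-0.02,0,0.27,0,0.4],[-0.02,0,0.27,0,0.4]]' 50
python3 -c "
from h import *
go(.5646,.155,.0846,-.156)"
```

```text
clock: 12.18
position: [0.5645, 0.1551, 0.0949]
tool_rot: [3.141, 0.001, -0.153]
force: [-0.3, -1.2, -5.0]
grip_width: 0.0554
finger_force: 57.2
t 12.18 pos [0.5645 0.1551 0.0949] rpy [ 3.141e+00  1.000e-03 -1.530e-01] F [-0.3 -1.2 -5. ] q [-0.38  0.65  0.02  1.82 -0.02  0.68 -2.08]
units [0.   0.   0.17 0.02]
```

```bash
python3 -m creep '[[0,0,0.06,0,0.4],[0,0,0.12,0,0.4],[0,0,0.17,0,0.4],[0,0,0.17,0,0.4]]' 50
python3 -c "
from h import *
go(.5646-.0255*.1556,.155-.0255*.9878,.0846,-.156)"
```

```text
clock: 12.68
position: [0.5646, 0.1552, 0.085]
tool_rot: [3.142, 0.0, -0.153]
force: [-0.0, -0.1, -5.7]
grip_width: 0.0558
finger_force: 57.2
t 12.68 pos [0.5646 0.1552 0.085 ] rpy [ 3.142  0.    -0.153] F [-0.  -0.1 -5.7] q [-0.38  0.66  0.01  1.82 -0.02  0.66 -2.08]
units [-0.    0.43  0.01  0.02]
```

```bash
python3 -m creep '[[0,0.12,0,0,0.4],[0,0.24,0,0,0.4],[0,0.36,0,0,0.4],[0,0.38,0,0,0.4]]' 50
python3 -m creep '[[0,0.04,0,0,0.4],[0,0.06,0,0,0.4],[0,0.06,0,0,0.4]]' 50
python3 -c "
from h import *
go(.5646-.0255*.1556,.155-.0255*.9878,.0846,-.156)"
```

```text
clock: 13.18
position: [0.5612, 0.1317, 0.0852]
tool_rot: [3.141, -0.0, -0.154]
force: [-0.5, 0.3, -5.3]
grip_width: 0.0554
finger_force: 57.2
clock: 13.55
position: [0.5606, 0.1291, 0.0851]
tool_rot: [3.142, 0.0, -0.153]
force: [-0.3, -0.2, -5.3]
grip_width: 0.0552
finger_force: 57.2
t 13.55 pos [0.5606 0.1291 0.0851] rpy [ 3.142  0.    -0.153] F [-0.3 -0.2 -5.3] q [-0.34  0.65  0.01  1.85 -0.01  0.64 -2.04]
units [-0.   -0.01  0.01  0.02]
```

```bash
python3 -m creep '[[0,0.02,0,0,0.4],[0,0.04,0,0,0.4],[0,0.04,0,0,0.4]]' 50
python3 -c "
from h import *
go(.5606,.129,.0846,-.156)"
```

```text
clock: 13.92
position: [0.5605, 0.128, 0.0851]
tool_rot: [-3.14, -0.0, -0.152]
force: [1.6, 6.8, -9.4]
grip_width: 0.0551
finger_force: 57.0
t 13.93 pos [0.5605 0.128  0.0851] rpy [-3.14  -0.    -0.152] F [ 1.6  6.8 -9.4] q [-0.33  0.65  0.01  1.85 -0.01  0.64 -2.04]
units [-0.   -0.02  0.01  0.03]
```

The speaker has reached the stop (+6.8 N). I'll set it down and release.

```bash
python3 -m creep '[[0,0,0.02,0,0.4],[0,-0.01,0.05,0,0.4],[0,-0.01,0.05,0,0.4]]' 50
python3 -m creep '[[0,0,0,0,0.75],[0,0,0,0,0.9],[0,0,0,0,1],[0,0,0,0,1]]' 50
python3 -c "
from h import *
go(.584,.280,.0846,-.156)"
```

```text
clock: 14.3
position: [0.5609, 0.1281, 0.0846]
tool_rot: [-3.14, -0.001, -0.153]
force: [-13.8, 2.2, 44.1]
grip_width: 0.0559
finger_force: 62.7
clock: 14.8
position: [0.5604, 0.1273, 0.082]
tool_rot: [3.142, 0.0, -0.153]
force: [-0.3, 0.5, -0.2]
grip_width: 0.0853
finger_force: 0.0
t 14.8 pos [0.5604 0.1273 0.082 ] rpy [ 3.142  0.    -0.153] F [-0.3  0.5 -0.2] q [-0.33  0.65  0.01  1.85 -0.01  0.63 -2.04]
units [-0.   -2.58 -0.04  0.02]
```

```bash
python3 -m creep '[[0,0,-0.4,0,1],[0,0,-0.9,0,1],[0,-0.6,-1.4,0,1],[0,-1.4,-1.6,0,1],[0,-1.9,-1.6,-0.5,1]]' 50
python3 - <<'E'
from h import *
ax=np.array([.5843,.280])
im=cv2.imread('pics/top0.png'); h=cv2.cvtColor(im,cv2.COLOR_BGR2HSV).astype(int)
# arm tip pixels (grey, below bar)
m=np.zeros((480,640),bool); m[234:248,222:236]=((h[...,1]<75)&(h[...,2]>70))[234:248,222:236]
ys,xs=np.nonzero(m); tip=unproj('top',(xs.mean(),ys.mean()),.019)[:2]
b=np.zeros((480,640),bool); b[198:236,214:235]=(h[...,2]<45)[198:236,214:235]
yb,xb=np.nonzero(b); q=np.array([unproj('top',(x,y),.07)[:2] for x,y in zip(xb,yb)]); c=q.mean(0); w,v=np.linalg.eigh(np.cov(q.T))
print(m.sum(),tip,b.sum(),c,'bar dir',np.arctan2(*v[::-1,1]))
d=tip-ax; a=np.arctan2(d[1],d[0]); print('arm angle',a,'turn',(a-(-1.727-np.pi/2)+np.pi)%(2*np.pi)-np.pi)
# fit of bar box
BAR=[box(-.032,.032,-.009,.009,.043,.073)]
def f(yaw,x,y): 
    r=render('top',BAR,[x,y,yaw]); return np.abs(r-b).sum()
best=min((f(yw,x,y),yw,x,y) for yw in np.arange(-.3,.5,.05) for x in np.arange(.574,.595,.003) for y in np.arange(.27,.29,.003)); print(best)
go(.5843,.280,.16,.05)
E
```

```text
clock: 15.42
position: [0.5781, 0.2427, 0.1792]
tool_rot: [-3.14, -0.001, -0.081]
force: [0.2, -0.3, -0.7]
grip_width: 0.0856
finger_force: 0.0
61 [0.53906523 0.27773921] 193 [0.58141336 0.27646366] bar dir -3.019786147806956
arm angle -3.091655062083146 turn 0.20614126471175087
(np.float32(111.0), np.float64(0.09999999999999992), np.float64(0.583), np.float64(0.279))
t 15.43 pos [0.5781 0.2427 0.1792] rpy [-3.14e+00 -1.00e-03 -8.10e-02] F [ 0.2 -0.3 -0.7] q [-0.49  0.59  0.    1.65 -0.    0.9  -2.14]
units [ 0.05 -0.63  0.32 -0.94]
```

```bash
python3 -m creep '[[0.05,-0.4,0.2,-1.0,0.7],[0.05,-0.63,0.8,-1.15,0.6],[0.05,-0.63,0.9,-1.15,0.6],[0.05,-0.63,0.9,-1.15,0.6]]' 60
python3 - <<'E'
from h import *
go(.5843,.280,.052,.08)
grab_frame('scene')
for d in silhouettes('scene','speaker'):
    e=np.array(d['extent'])*[640,480,640,480]
    if 310<e[0]<380:
        m=d['mask'].astype(np.float32); print(d['p'],e, m.sum()); R=render('scene',SPK,[.5606,.128,-1.7246],.01); print('pred px',[f(np.nonzero(R>.5)[i]) for f in(np.min,np.max) for i in (1,0)], (R*m).sum(),R.sum())
E
```

```text
clock: 15.92
position: [0.5841, 0.2765, 0.1244]
tool_rot: [3.141, 0.0, 0.076]
force: [0.6, -0.3, 0.3]
grip_width: 0.0513
finger_force: 0.0
t 15.93 pos [0.5841 0.2765 0.1244] rpy [3.141 0.    0.076] F [ 0.6 -0.3  0.3] q [-0.51  0.68 -0.04  1.63  0.03  0.83 -2.06]
units [ 0.01 -0.06  1.21 -0.03]
0.96 [329.088 240.912 371.776 292.704] 700.0
pred px [np.int64(329), np.int64(240), np.int64(373), np.int64(295)] 694.4375 1330.4375
0.6 [316.672 313.104 353.472 348.192] 591.0
pred px [np.int64(329), np.int64(240), np.int64(373), np.int64(295)] 0.0 1330.4375
```

The speaker mask matches its docked pose. I'll lower onto the knob bar.

```bash
python3 -m creep '[[0.01,-0.06,0.4,0,0.6],[0.01,-0.06,0.8,0,0.6],[0.01,-0.06,1.15,0,0.6],[0.01,-0.06,1.2,0,0.6],[0.01,-0.06,1.2,0,0.6]]' 60
python3 -m creep '[[0,0,0,0,0.3],[0,0,0,0,0.1],[0,0,0,0,0.1],[0,0,0,0,0.1]]' 60
python3 -c "
from h import *
go(.5843,.280,.076,.08); s=status.observe(); print(s['moment'])"
```

```text
clock: 16.65
position: [0.5846, 0.281, 0.0527]
tool_rot: [-3.141, -0.001, 0.077]
force: [-0.3, -0.2, -0.7]
grip_width: 0.0514
finger_force: 0.0
clock: 17.15
position: [0.5849, 0.2797, 0.0531]
tool_rot: [3.14, -0.001, 0.076]
force: [-0.7, -7.2, 10.9]
grip_width: 0.0171
finger_force: 58.5
t 17.15 pos [0.5849 0.2797 0.0531] rpy [ 3.14e+00 -1.00e-03  7.60e-02] F [-0.7 -7.2 10.9] q [-0.51  0.78 -0.04  1.65  0.04  0.7  -2.07]
units [-0.01 -0.01 -0.38 -0.03]
[-1.69140716  0.47894189 -0.08877255]
```

```bash
python3 -m creep '[[0,0.01,-0.12,0,0.1],[0,0.02,-0.24,0,0.1],[0,0.02,-0.36,0,0.1],[0,0.02,-0.36,0,0.1]]' 60
python3 -c "
from h import *
go(.5843,.280,.074,1.41); s=status.observe(); print(s['moment'],s['grip_width'])"
```

```text
clock: 17.65
position: [0.5847, 0.2795, 0.0747]
tool_rot: [3.141, -0.001, 0.077]
force: [2.0, -5.9, 1.2]
grip_width: 0.017
finger_force: 59.5
t 17.65 pos [0.5847 0.2795 0.0747] rpy [ 3.141e+00 -1.000e-03  7.700e-02] F [ 2.  -5.9  1.2] q [-0.51  0.75 -0.04  1.65  0.04  0.74 -2.06]
units [-0.01 -0.01  0.01 -9.55]
[-1.11008584 -0.36624352 -0.02979398] 0.01699954118412893
```

```bash
python3 -m creep '[[0,0,0,-1,0.1],[0,0,0,-2,0.1],[0,0,0,-3,0.1],[0,0,0,-4,0.1],[0,0,0,-5,0.1]]' 60
python3 -c "
from h import *
go(.5843,.280,.074,1.41); s=status.observe(); print(s['moment'],s['grip_width'])"
```

```text
clock: 18.27
position: [0.5845, 0.2792, 0.0743]
tool_rot: [3.141, 0.001, 0.779]
force: [-0.0, -4.3, -0.2]
grip_width: 0.0168
finger_force: 59.4
t 18.27 pos [0.5845 0.2792 0.0743] rpy [3.141e+00 1.000e-03 7.790e-01] F [-0.  -4.3 -0.2] q [-0.39  0.76 -0.22  1.64  0.22  0.76 -1.51]
units [ 0.01 -0.01  0.01 -4.52]
[-1.37290977  0.03699849 -0.05654043] 0.016757125256241415
```

```bash
python3 -m creep '[[0,0,0,-1,0.1],[0,0,0,-2,0.1],[0,0,0,-3,0.1],[0,0,0,-4,0.1],[0,0,0,-4.6,0.1]]' 60
python3 -m creep '[[0,0,0,0,0.1],[0,0,0,0,0.1]]' 60
python3 -c "
from h import *
go(.5843,.280,.053,1.41); s=status.observe(); print(s['moment'],s['grip_width'])
cv2.imwrite('pics/e.png',cv2.resize(grab_frame('scene')[225:335,310:420],(600,600),interpolation=3))"
```

```text
clock: 18.9
position: [0.5845, 0.2787, 0.0742]
tool_rot: [3.141, 0.002, 1.42]
force: [0.2, -7.5, 1.1]
grip_width: 0.0169
finger_force: 59.5
clock: 19.15
position: [0.5845, 0.2788, 0.0742]
tool_rot: [3.141, 0.002, 1.417]
force: [0.9, -6.4, -0.2]
grip_width: 0.0167
finger_force: 59.3
t 19.15 pos [0.5845 0.2788 0.0742] rpy [3.141e+00 2.000e-03 1.417e+00] F [ 0.9 -6.4 -0.2] q [-0.29  0.78 -0.39  1.64  0.38  0.8  -0.99]
units [ 0.02 -0.01  0.35  0.05]
[-1.65249727 -0.01073018  0.04083493] 0.016679127968940617
```

View pics/e.png

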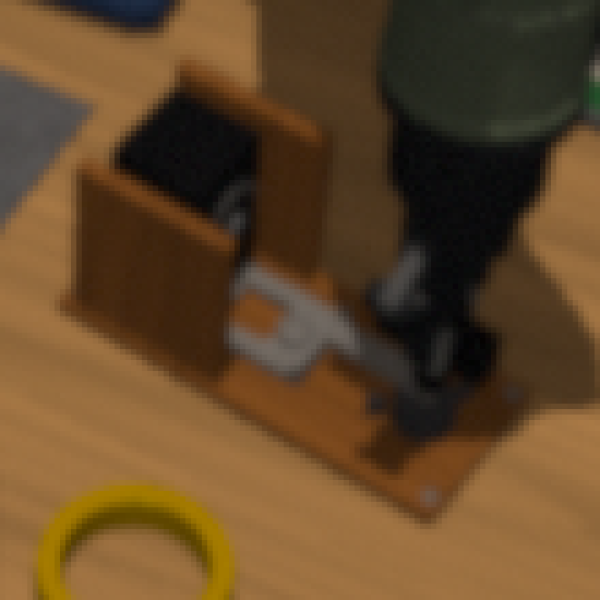

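The speaker is home between the cheeks (stud head at crop (290,335)). The raised arm at (360–420, 340–390) points at its foot. I'll push the knob down.

```bash
python3 -m creep '[[0,0,0.1,0,0.1],[0,0,0.2,0,0.1],[0,0,0.3,0,0.1],[0,0,0.36,0,0.1],[0,0,0.37,0,0.1]]' 60
python3 -c "
from h import *
go(.5843,.280,.053,1.41); s=status.observe(); print(s['moment'],s['grip_width'])"
```

```text
clock: 19.82
position: [0.585, 0.2789, 0.0529]
tool_rot: [3.14, 0.001, 1.417]
force: [-2.3, -9.9, 19.8]
grip_width: 0.0172
finger_force: 62.1
t 19.82 pos [0.585  0.2789 0.0529] rpy [3.140e+00 1.000e-03 1.417e+00] F [-2.3 -9.9 19.8] q [-0.3   0.81 -0.37  1.64  0.39  0.77 -1.01]
units [ 0.02 -0.01 -0.    0.05]
[-2.28758274  0.74752115 -0.07427359] 0.017184310253870922
```

```bash
python3 -m creep '[[0,0,0,0,0.4],[0,0,0,0,0.6],[0,0,0,0,0.6]]' 60
python3 -m creep '[[0,0,-0.4,0,0.6],[0,0,-1.0,0,0.6],[0,0,-1.8,0,0.6],[-0.5,0,-2.6,0,0.6],[-2.0,0,-2.8,0,0.6]]' 60
python3 -m creep '[[-1,0,0,0,0.6],[-2,0,0,0,0.6],[-2,0,0,0,0.6]]' 60
python3 -c "
from h import *
go(.5843,.280,.053,1.41)
grab_frame('scene'); im=grab_frame('scene')
cv2.imwrite('pics/f.png',cv2.resize(im[215:335,300:430],(650,600),interpolation=3))"
```

```text
clock: 20.2
position: [0.5842, 0.2801, 0.0516]
tool_rot: [-3.141, -0.0, 1.418]
force: [-0.3, -0.5, -0.3]
grip_width: 0.0511
finger_force: 0.0
clock: 20.82
position: [0.5709, 0.1908, 0.2188]
tool_rot: [3.138, -0.003, 1.421]
force: [0.8, -0.9, -1.5]
grip_width: 0.0513
finger_force: 0.0
clock: 21.2
position: [0.5516, 0.0653, 0.2159]
tool_rot: [3.141, 0.002, 1.411]
force: [0.5, 1.3, 0.1]
grip_width: 0.0514
finger_force: 0.0
t 21.2 pos [0.5516 0.0653 0.2159] rpy [3.141e+00 2.000e-03 1.411e+00] F [0.5 1.3 0.1] q [ 0.1   0.47 -0.45  1.79  0.25  0.94 -0.61]
units [ 3.62 -0.03  2.71  0.01]
```

View pics/f.png

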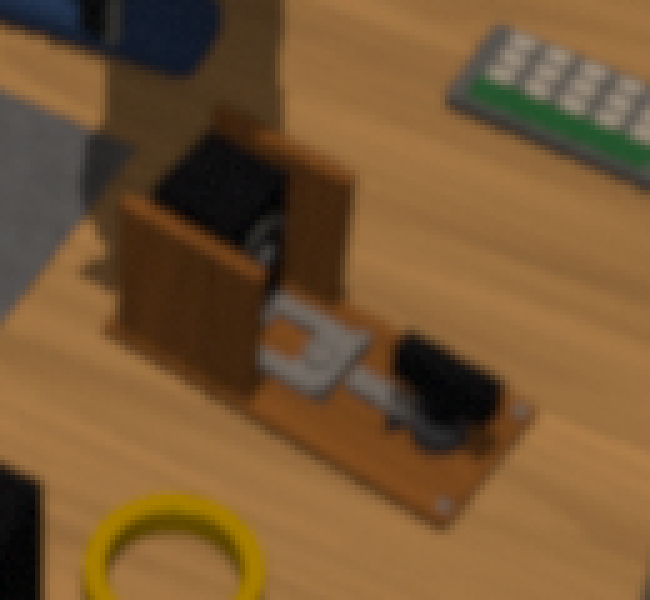

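The last picture shows the speaker home, with the stud head at crop (320,355) in the slot end. The knob is down with its arm (350–400, 370–400) just before the foot's lip. The robot is clear, so I'll hand in.

```bash
python3 -c "
from workcell import bot; print(bot.job_done())"
```

```text
the job is handed in; nothing more can be done
None
```

The speaker is on the dock with the stud at the closed end of its slot, the latch knob is turned to the foot and pushed back down, and I handed the job in at about 21 s; no verdict came back, and I didn't re-measure the other items on the desk.

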